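# Lift the egg basket out of the boiler and hold it level

## Task

The tap's spout hangs over the egg boiler: swing the tap arm aside, to either side, until it is well clear of the pan. Then take the egg basket by its handle, lift it out of the pan with its four eggs in it, and hold it still and level over the pan, its underside about 5 cm above the pan's rim. Finish while still holding it there, and leave the bowl, the cup and the bottle alone.

Things in the scene. Friction and masses are not known exactly. Their poses are not given: they have to be found in the camera images.
- boiler: fixed egg boiler, cold and dry: dark round base 200 mm across, on it a round open steel pan; origin on the counter at the pan's axis, z up. Pan rim 196 mm across outside, 188 inside, 105 mm above the counter; inner floor 40 mm above the counter. A black control box (34 mm high) on its -x side reaches 140 mm from the axis. The tap stands about 240 mm off on its +x side, whatever its yaw
- basket: loose steel basket on the pan's floor, 128 x 108 mm (its x, y), walls 24 mm, an egg in each of 4 compartments; 0.2 to 0.42 kg without eggs. Origin: centre of its underside, z up. A 10 mm stem from its centre carries a black bar handle, 76 mm long along its x, 18 mm wide along its y, 22 mm high, bar centre 109 mm above the origin; egg tops 46 mm above the origin
- egg0: hen's egg, 56 x 43 mm, 60 g, lying in the basket; origin on its underside (as it lay at the start)
- egg1: the same, another egg in the basket
- egg2: the same, another egg in the basket
- egg3: the same, another egg in the basket
- tap: fixed tap column beyond the boiler, 28 mm thick, rising to the swivel 235 mm above the counter; origin on the counter at its axis; its +x points away from the boiler. Top of the swivel 253 mm above the counter
- tap_hinge (a point): point on the swivel's vertical axis, at the height of the tap arm's centre line (235 mm above the counter)
- spout (a point): outer end of the tap arm's centre line, 240 mm level from tap_hinge. The arm is a level round steel tube 22 mm thick from the swivel to here; from here a nozzle 22 mm thick points straight down, ending 189 mm above the counter, too close above the basket's handle for a gripper to get in
- tap_arm (a joint): swing of the tap arm about the vertical, rad: 0 when it points from the column along the tap's -x, over the boiler; positive is counter-clockwise seen from above; stops at -1.5 and 1.5. It turns with a light friction (about 1 N at the end) and stays where it is left
- bowl: bystander: white bowl, 124 mm across, 55 mm high; origin at its underside
- cup: bystander: steel cup, 72 mm across, 85 mm high; origin at its underside
- bottle: bystander: clear bottle, 56 mm across, 130 mm high; origin at its underside
There are look-alikes about, which are no part of the job. Leave any green or pink look-alike of the egg3 alone.

How it is judged:
By the outcome, as a careful person would: the job done as asked, in the order asked, and still so for the second after the job is handed in, while the arm keeps its last pose, push and grip.
It also fails if it takes over 51 s, if anything falls off the work surface, if the arm or the gripper's body presses on something with over 40 N, if the wrist force passes 120 N, or if a joint passes its speed limit or range.

## Robot

A 7-joint arm with a two-finger parallel gripper is mounted at the origin on the work surface. World frame = base frame: x ahead of the robot, y to its left, z up, the work surface at z = 0. Lengths are in m, angles in rad, forces in N, time in s.
With the tool pointing down it reaches from about 0.4 to 0.875 m from the base axis. Payload 19.3 kg.
Tool frame: the origin (TCP) lies at the very end of the fingers, on their centre line; the grasp point (between the pads) lies 19 mm behind it; z points along the fingers, y is the direction in which the jaws open and shut (so a half turn about z gives the same grasp; the last joint's range is limited). The gripper opens to 85 mm and grips with 20 to 120 N. Pads are 22 mm wide; open, the fingers measure 114 mm over their backs; the gripper's body (76 mm by 85 mm) begins 54 mm behind the grasp point. The pads swing forward as they close: fully open they stand 13 mm farther back than shut.
Start: joints at [1.266, 0.521, -0.036, 1.599, 0.021, 1.021, -0.113], TCP at [0.145, -0.608, 0.231] pointing down, gripper open.
Joint ranges: [-2.91, 2.91], [-0.3, 2.13], [-1.5, 1.42], [0.17, 2.43], [-1.26, 4.41], [0.16, 1.93], [-2.52, 2.52]. Speed limits (rad/s): [1.89, 1.89, 2.39, 2.39, 3.01, 3.01, 3.01].

## Interface

Orientations are given as [roll, pitch, yaw] about the fixed x, y, z axes, in that order (R = Rz(yaw) Ry(pitch) Rx(roll)).
In Python, from workcell import bot gives the robot as it stands.
- The arm moves only by the tool apply_moves, never from a script. Its argument "commands" is a list of rows, each an object with "travel": the shift along the tool's x, y, z in m, a list of three; "twist": the turn, a rotation vector about the tool's x, y, z in degrees, a list of three; "claw": the finger opening in m, from 0 to 0.0854. A call has 1 to 10 rows; each row is the pose to reach, as a shift and turn from the pose commanded when the call began, along the tool's axes at that moment; what a row does not reach only later rows make up. A row lasts 1/10 s, in which the tool goes at most 50 mm and 8.59 degrees, less where a joint would pass 70% of its speed; a pose out of reach is approached as far as the arm can. A call with a gripper value outside its range is refused whole. The fingers move at their own pace and stop on an object; "force" is the grip in N (left out, the last holds). Time passes only in rows, so rows that repeat a pose let the fingers close. It gives the time, the measured TCP pose, the force and the opening at its end, in the units of the state.
- bot.observe(): the state, without advancing time (a new reading comes with each control period).
- bot.grab_frame(name): name is "side" or "top" or "wrist"; returns a dict with "frame" (400x640x3 uint8, blue, green, red), "fx", "fy", "cx", "cy" (pixels), "pose" (4x4, takes a point from camera to world coordinates); the wrist camera has in their place "tool_from_camera" (4x4, takes a point from camera to tool coordinates, whose origin is the TCP and whose axes are the flange's). Camera axes: x right, y up, looking along -z (the intrinsics and any distortion apply to the point x, -y, -z); pixel columns grow to the right and rows downward; lengths in m; the calibration is good to about 2 mm. A picture is of the moment at which its call begins: read the wrist's pose just before it. There is no depth.
- bot.job_done(): hands the job in, once; it reports no verdict.
The state is a dict: "clock": time; "qpos": joint angles; "qd": joint speeds; "joint_efforts": joint torques, N m; "position": TCP position; "tool_rot": TCP orientation; "force": force on the tool from outside, world axes, zero at the start; "moment": the same for the moment, N m; "grip_width": finger opening in m.
Only numpy, scipy, OpenCV 4.12 (cv2) and the standard library are available. Lean on these libraries where they do the work, as an engineer would, in place of code of your own. Each camera call takes 0.05 s, during which the arm holds its last target.

## Working session

There is one attempt and no reset: what is moved stays moved. The work goes in short steps, Python scripts to look and compute and a tool call to move; the robot and the scene stay as the last step left them, time stands still between calls to the robot, and variables do not carry over. Pictures are saved under pics/ and viewed, and the job is handed in when it is done.

Besides the shell and the picture viewer there is one more tool, called after "Request:" by a JSON object that holds its "fn" and its "kwargs". apply_moves: Moves the arm, as the interface text tells. Its arguments: {"type":"object","properties":{"commands":{"type":"array"},"force":{"type":"number"}},"required":["commands"]}

```bash
mkdir -p pics; ls
python3 - <<'E'
from workcell import bot
import cv2,pickle
s=bot.observe(); print(s)
for n in ("side","top","wrist"):
    f=bot.grab_frame(n); cv2.imwrite(f"pics/{n}0.png",f["frame"]); pickle.dump(f,open(f"{n}0.pkl","wb"))
    print(n,{k:v for k,v in f.items() if k!="frame"})
E
```

```text
pics
{'clock': 0.0, 'qpos': array([ 1.26583254,  0.52200321, -0.03633146,  1.59998114,  0.02119816,
        1.02112041, -0.11283908]), 'qd': array([ 0.00170093,  0.00180037,  0.00098503,  0.00060064, -0.00123912,
       -0.00193302, -0.00123857]), 'joint_efforts': array([-3.35135583e-04, -9.27121997e+01,  1.97981916e+00, -3.69929123e+01,
        1.77342421e-02,  8.25119350e-03,  6.21912045e-05]), 'position': array([ 0.14527316, -0.60754086,  0.23074205]), 'tool_rot': array([-3.14046814e+00,  7.72844601e-05,  2.34716852e-01]), 'force': array([-0.44505442, -0.33557456,  0.15419726]), 'moment': array([ 0.01031196, -0.00531516,  0.02440957]), 'grip_width': 0.08507861573303026}
side {'fx': 414.77302511091034, 'fy': 414.77302511091034, 'cx': 314.11015377596567, 'cy': 204.79175769445357, 'pose': array([[-0.78758459,  0.34622571, -0.50974334,  0.05612738],
       [-0.61581701, -0.4716469 ,  0.63112488,  0.66796345],
       [-0.0219072 ,  0.81097285,  0.58467351,  0.75560636],
       [ 0.        ,  0.        ,  0.        ,  1.        ]])}
top {'fx': 424.81854074084, 'fy': 424.81854074084, 'cx
[... 168 characters left out ...]
.92130635e-02, -2.21937380e-04,
         1.55703945e-02],
       [-3.56841221e-03,  1.74319705e-01,  9.84682643e-01,
         1.14786713e+00],
       [ 0.00000000e+00,  0.00000000e+00,  0.00000000e+00,
         1.00000000e+00]])}
wrist {'fx': 331.7392082633083, 'fy': 331.7392082633083, 'cx': 319.70560891880154, 'cy': 199.00633684439913, 'tool_from_camera': array([[-2.20507756e-04,  9.47342690e-01,  3.20221452e-01,
         8.20066606e-02],
       [ 9.99999924e-01,  1.05987759e-04,  3.75056103e-04,
         4.15362891e-04],
       [ 3.21367103e-04,  3.20221510e-01, -9.47342642e-01,
        -1.42191867e-01],
       [ 0.00000000e+00,  0.00000000e+00,  0.00000000e+00,
         1.00000000e+00]])}
```

View pics/side0.png

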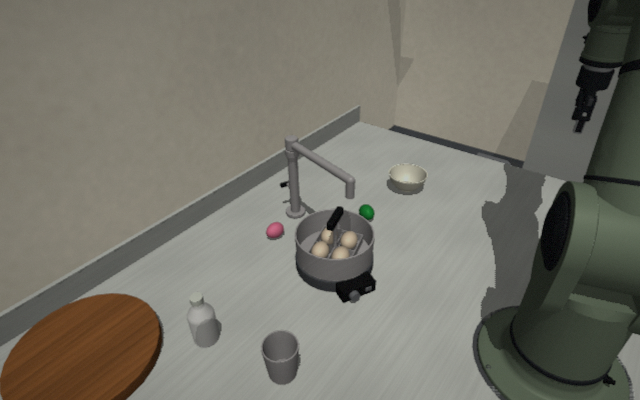

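View pics/top0.png

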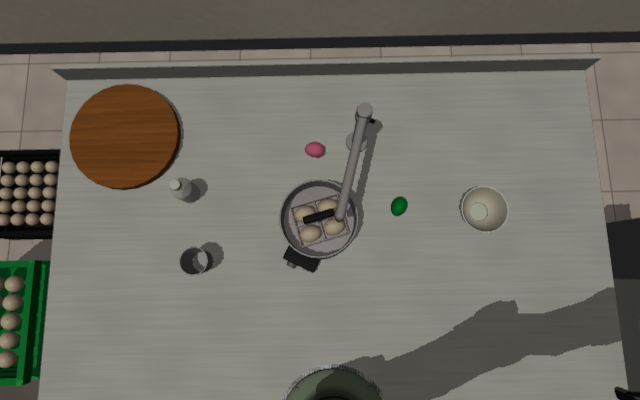

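View pics/wrist0.png

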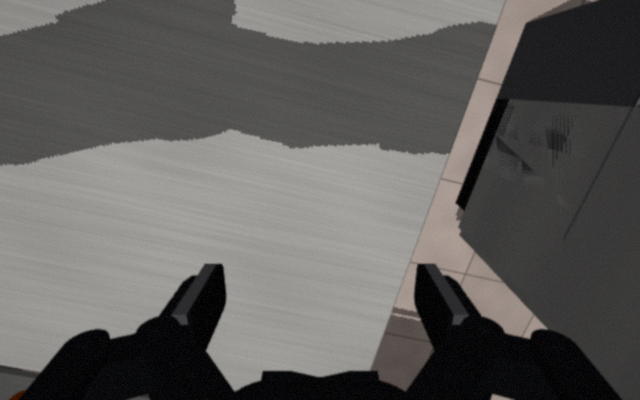

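The top view has the pan near (319,218), the swivel near (364,110), the spout near (340,216) and the black handle from (303,219) to (335,212). The side view has the swivel at (291,145), the spout elbow at (350,182) and the handle at (335,218). I'll enlarge both to measure.

Run:
```python
import cv2,pickle
f=pickle.load(open("top0.pkl","rb"))["frame"]; cv2.imwrite("pics/topz.png",cv2.resize(f[85:285,260:420],None,fx=3,fy=3,interpolation=cv2.INTER_CUBIC))
f=pickle.load(open("side0.pkl","rb"))["frame"]; cv2.imwrite("pics/sidez.png",cv2.resize(f[125:310,265:395],None,fx=3.2,fy=3.2,interpolation=cv2.INTER_CUBIC))
```

```text
(no output)
```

View pics/topz.png

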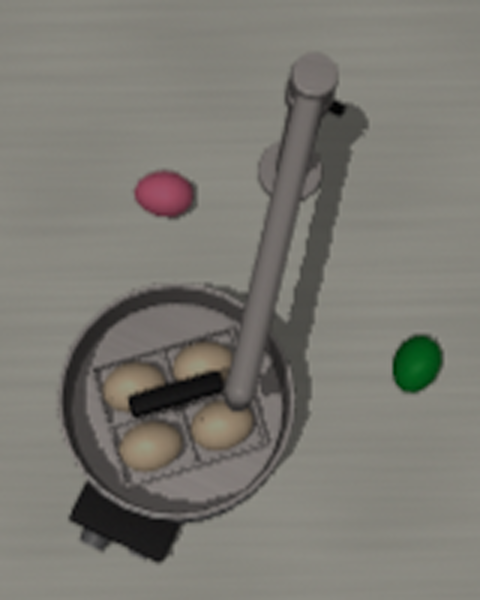

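View pics/sidez.png

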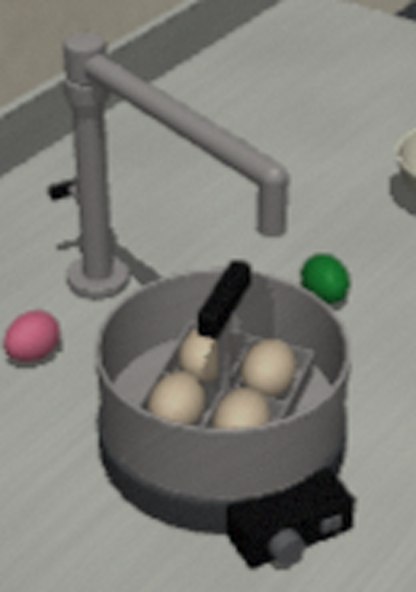

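```bash
cat > h.py <<'E'
import numpy as np,pickle,cv2
def ray(f,u,v,P=None):
    P=f["pose"] if P is None else P
    d=np.array([(u-f["cx"])/f["fx"],-(v-f["cy"])/f["fy"],-1.0]); return P[:3,3],P[:3,:3]@d
def onz(f,u,v,z,P=None):
    o,d=ray(f,u,v,P); return o+d*(z-o[2])/d[2]
def two(f,a,g,b):
    o,d=ray(f,*a);p,e=ray(g,*b)
    t=np.linalg.lstsq(np.c_[d,-e],p-o,rcond=None)[0]
    A,B=o+d*t[0],p+e*t[1]; return (A+B)/2,np.linalg.norm(A-B)
def proj(f,X,P=None):
    P=f["pose"] if P is None else P
    c=P[:3,:3].T@(np.array(X)-P[:3,3]); return f["cx"]+f["fx"]*c[0]/-c[2], f["cy"]-f["fy"]*c[1]/-c[2]
E
python3 - <<'E'
from h import *
t=pickle.load(open("top0.pkl","rb"));s=pickle.load(open("side0.pkl","rb"))
T=lambda x,y:(260+(x+.5)/3-.5,85+(y+.5)/3-.5); S=lambda x,y:(265+(x+.5)/3.2-.5,125+(y+.5)/3.2-.5)
print("hinge",onz(t,*T(315,77),.253)); print("hinge side",onz(s,*S(86,44),.253)); print("hinge2",two(t,T(315,77),s,S(86,44)))
print("spout",onz(t,*T(239,396),.24)); print("spout2",two(t,T(239,396),s,S(273,178)))
# rim points
for z,pts in ((.105,[(63,396),(180,286),(298,402),(180,522)]),):
    q=np.array([onz(t,*T(*p),z) for p in pts]); print(q)
q=np.array([onz(s,*S(*p),.105) for p in [(98,355),(350,355),(222,270)]]);print("side rim",q)
print("bar",onz(t,*T(177,394),.160),onz(t,*T(134,405),.16),onz(t,*T(221,383),.16)); 
print("bar2",two(t,T(177,394),s,S(225,292)))
hsv=cv2.cvtColor(t["frame"],cv2.COLOR_BGR2HSV)
m=((hsv[...,2]<40)*255).astype('uint8'); m[:205]=0;m[:, :295]=0;m[240:]=0;m[:,340:]=0
n,l,st,c=cv2.connectedComponentsWithStats(m)
for i in range(1,n):
    if st[i,4]>40:
        r=cv2.minAreaRect(cv2.findContours((l==i).astype('uint8'),0,1)[0][0]);b=cv2.boxPoints(r)
        print(st[i],c[i],r);print([onz(t,*p,.16)[:2] for p in b], onz(t,*c[i],.158))
# column base
print("base",onz(t,*T(290,170),.0), onz(s,*S(98,277),.005))
print("ctrl",onz(t,*T(126,520),.034)," bowl",onz(t,484,209,.04)," cup",onz(t,200,262,.04)," bottle",onz(t,182,188,.1),"green",onz(t,*T(418,363),.02),"pink",onz(t,*T(165,194),.02))
E
```

```text
hinge [ 0.73098319 -0.08160271  0.253     ]
hinge side [ 0.72972682 -0.07771061  0.253     ]
hinge2 (array([ 0.73246451, -0.08157178,  0.25047236]), np.float64(0.001157449449674233))
spout [ 0.49688528 -0.01989673  0.24      ]
spout2 (array([ 0.49919249, -0.01893624,  0.23676704]), np.float64(0.004400453371190352))
[[ 0.5157666   0.11965674  0.105     ]
 [ 0.60631309  0.02171732  0.105     ]
 [ 0.50707603 -0.07352035  0.105     ]
 [ 0.41143748  0.02518878  0.105     ]]
side rim [[ 0.58132279  0.09390555  0.105     ]
 [ 0.4278321  -0.0197897   0.105     ]
 [ 0.56912717 -0.05040313  0.105     ]]
bar [0.50891769 0.02526323 0.16      ] [0.50095063 0.05888868 0.16      ] [ 0.51689187 -0.00923657  0.16      ]
bar2 (array([0.51043359, 0.02586418, 0.15537968]), np.float64(0.0021943086558057416))
[303 209  32  15 226] [318.45132743 215.94247788] ((318.6999816894531, 216.10000610351562), (8.221921920776367, 31.622774124145508), 71.56504821777344)
[array([0.50683036, 0.06334253]), array([ 0.5290698 , -0.00733052]), array([ 0.51053271, -0.0129878 ]), array([0.48843666, 0.05747882])] [0.50930639 0.02578515 0.158     ]
base [ 0.7368676  -0.08241212  0.        ] [ 0.73609275 -0.08215946  0.005     ]
ctrl [0.4155774  0.07247786 0.034     ]  bowl [ 0.5336247  -0.40817436  0.04      ]  cup [0.41021038 0.33426195 0.04      ]  bottle [0.5936213  0.36802898 0.1       ] green [ 0.54964751 -0.18912621  0.02      ] pink [0.71029462 0.03441584 0.02      ]
```

Request:
{"fn": "apply_moves", "kwargs": {"commands": [{"travel": [0,0,-0.05],"twist": [0,0,0],"claw": 0.0},{"travel": [0,0,-0.1],"twist": [0,0,0],"claw": 0.0},{"travel": [0.555,-0.535,-0.1],"twist": [0,0,-90],"claw": 0.0},{"travel": [0.555,-0.535,-0.1],"twist": [0,0,-90],"claw": 0.0},{"travel": [0.555,-0.535,-0.1],"twist": [0,0,-90],"claw": 0.0},{"travel": [0.555,-0.535,-0.1],"twist": [0,0,-90],"claw": 0.0},{"travel": [0.555,-0.535,-0.1],"twist": [0,0,-90],"claw": 0.0},{"travel": [0.555,-0.535,-0.1],"twist": [0,0,-90],"claw": 0.0},{"travel": [0.555,-0.535,-0.1],"twist": [0,0,-90],"claw": 0.0},{"travel": [0.555,-0.535,-0.1],"twist": [0,0,-90],"claw": 0.0}]}}

```text
clock: 1.15
position: [0.3615, -0.269, 0.3314]
tool_rot: [3.141, 0.0, 1.441]
force: [1.6, -0.6, 0.0]
grip_width: 0.0001
```

Request:
{"fn": "apply_moves", "kwargs": {"commands": [{"travel": [0.33,0.157,0],"twist": [0,0,-20],"claw": 0.0},{"travel": [0.33,0.157,0],"twist": [0,0,-20],"claw": 0.0},{"travel": [0.33,0.157,0],"twist": [0,0,-20],"claw": 0.0},{"travel": [0.33,0.157,0],"twist": [0,0,-20],"claw": 0.0},{"travel": [0.33,0.157,0],"twist": [0,0,-20],"claw": 0.0},{"travel": [0.33,0.157,0],"twist": [0,0,-20],"claw": 0.0},{"travel": [0.33,0.157,0],"twist": [0,0,-20],"claw": 0.0},{"travel": [0.33,0.157,0],"twist": [0,0,-20],"claw": 0.0},{"travel": [0.33,0.157,0],"twist": [0,0,-20],"claw": 0.0},{"travel": [0.33,0.157,0],"twist": [0,0,-20],"claw": 0.0}]}}

```text
clock: 2.15
position: [0.5609, 0.0344, 0.3309]
tool_rot: [-3.141, 0.0, 1.784]
force: [0.0, -0.1, 1.1]
grip_width: -0.0001
```

Run:
```python
from h import *
from workcell import bot
s=bot.observe(); print(s["position"],s["tool_rot"])
for n in ("wrist","side"):
    f=bot.grab_frame(n); cv2.imwrite(f"pics/{n}1.png",f["frame"]); pickle.dump((f,s),open(f"{n}1.pkl","wb"))
```

```text
[0.56091746 0.03435759 0.33090708] [-3.14066843e+00  1.04878153e-04  1.78393672e+00]
```

View pics/wrist1.png

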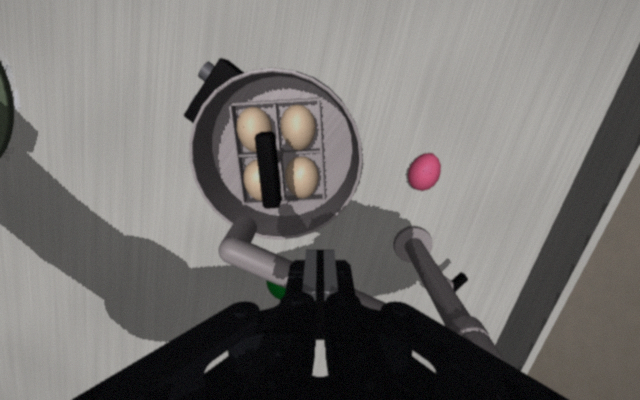

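View pics/side1.png

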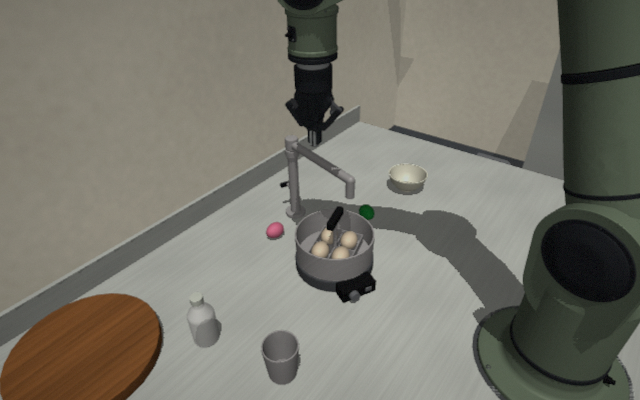

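The wrist view has the bar running from (264,134) to (271,206), the spout elbow at (237,245), and the fingers on the pan side of the tube. I'll re-measure the bar and elbow from here.

```bash
cat >> h.py <<'E'
from scipy.spatial.transform import Rotation as Ro
def wpose(f,s):
    M=np.eye(4);M[:3,:3]=Ro.from_euler("xyz",s["tool_rot"]).as_matrix();M[:3,3]=s["position"];return M@f["tool_from_camera"]
E
python3 - <<'E'
from h import *
f,s=pickle.load(open("wrist1.pkl","rb"));P=wpose(f,s)
g=f["frame"].max(2); m=(g<45).astype('uint8'); m[:125]=0;m[215:]=0;m[:,:248]=0;m[:,290:]=0
n,l,st,c=cv2.connectedComponentsWithStats(m);i=1+st[1:,4].argmax();print(st[i],c[i])
ct=cv2.findContours((l==i).astype('uint8'),0,1)[0][0];r=cv2.minAreaRect(ct);print(r)
b=np.array([onz(f,*p,.155,P) for p in cv2.boxPoints(r)]);print(b[:,:2],"mean",b.mean(0))
ys,xs=np.where(l==i);W=np.array([onz(f,x,y,.155,P)[:2] for x,y in zip(xs,ys)])
w,v=np.linalg.eigh(np.cov(W.T));print("axis deg",np.degrees(np.arctan2(v[1,1],v[0,1])),"mean",W.mean(0),"extent",(np.ptp((W-W.mean(0))@v,axis=0)))
print("elbow",onz(f,237,245,.235,P))
e=np.array([onz(f,*p,.105,P) for p in [(193,150),(362,150),(278,70),(275,236)]]);print("rim",e)
E
```

```text
[ 256  132   26   76 1410] [268.43617021 168.84184397]
((270.3398742675781, 169.29090881347656), (75.08493041992188, 23.507793426513672), 83.51692199707031)
[[ 0.49124768  0.0605864 ]
 [ 0.51248404  0.06772302]
 [ 0.53380909 -0.00439438]
 [ 0.51100506 -0.01227991]] mean [0.51213647 0.02790878 0.155     ]
axis deg 104.6513954145105 mean [0.50998235 0.02886877] extent [0.0230779 0.0756086]
elbow [ 0.50395199 -0.01581546  0.235     ]
rim [[ 0.41882022  0.01937356  0.105     ]
 [ 0.60312083  0.05925317  0.105     ]
 [ 0.49721766  0.12153098  0.105     ]
 [ 0.52606924 -0.06508845  0.105     ]]
```

Request:
{"fn": "apply_moves", "kwargs": {"commands": [{"travel": [0,0,0.04],"twist": [0,0,0],"claw": 0.0},{"travel": [0,0,0.08],"twist": [0,0,0],"claw": 0.0},{"travel": [0,0,0.114],"twist": [0,0,0],"claw": 0.0},{"travel": [0,0,0.116],"twist": [0,0,0],"claw": 0.0},{"travel": [-0.02,-0.003,0.116],"twist": [0,0,0],"claw": 0.0},{"travel": [-0.035,-0.005,0.116],"twist": [0,0,0],"claw": 0.0},{"travel": [-0.05,-0.007,0.116],"twist": [0,0,0],"claw": 0.0},{"travel": [-0.065,-0.009,0.116],"twist": [0,0,0],"claw": 0.0},{"travel": [-0.08,-0.011,0.116],"twist": [0,0,0],"claw": 0.0},{"travel": [-0.095,-0.013,0.116],"twist": [0,0,0],"claw": 0.0}]}}

```text
clock: 3.25
position: [0.5686, -0.0621, 0.2155]
tool_rot: [3.142, 0.0, 1.784]
force: [-0.5, 1.9, -0.3]
grip_width: 0.0003
```

Run:
```python
from h import *
from workcell import bot
s=bot.observe(); print(s["position"],s["tool_rot"],s["force"])
f=bot.grab_frame("side"); cv2.imwrite("pics/side2.png",f["frame"])
```

```text
[ 0.56860863 -0.06207733  0.21554353] [3.14152396e+00 2.16571090e-06 1.78363276e+00] [-0.46704274  1.86051485 -0.30745579]
```

View pics/side2.png

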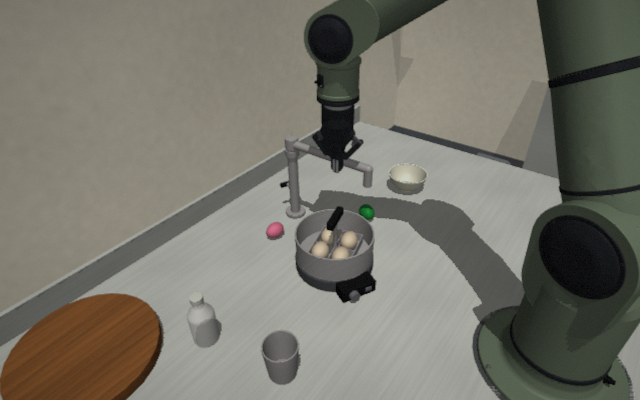

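The push works: the nozzle moved from (350,185) to (367,175) with about 2 N. I'll continue the sweep.

Request:
{"fn": "apply_moves", "kwargs": {"commands": [{"travel": [-0.015,-0.0015,0],"twist": [0,0,0],"claw": 0.0},{"travel": [-0.03,-0.003,0],"twist": [0,0,0],"claw": 0.0},{"travel": [-0.05,-0.005,0],"twist": [0,0,0],"claw": 0.0},{"travel": [-0.07,-0.007,0],"twist": [0,0,0],"claw": 0.0},{"travel": [-0.09,-0.009,0],"twist": [0,0,0],"claw": 0.0},{"travel": [-0.11,-0.011,0],"twist": [0,0,0],"claw": 0.0},{"travel": [-0.125,-0.013,0],"twist": [0,0,0],"claw": 0.0},{"travel": [-0.138,-0.014,0],"twist": [0,0,0],"claw": 0.0},{"travel": [-0.143,-0.014,0],"twist": [0,0,0],"claw": 0.0},{"travel": [-0.143,-0.014,0],"twist": [0,0,0],"claw": 0.0}]}}

```text
clock: 4.3
position: [0.5852, -0.204, 0.2152]
tool_rot: [-3.142, -0.0, 1.783]
force: [0.5, 0.9, -0.8]
grip_width: 0.0002
```

Run:
```python
from h import *
from workcell import bot
s=bot.observe(); print(s["position"],s["tool_rot"],s["force"])
f=bot.grab_frame("side"); cv2.imwrite("pics/side3.png",f["frame"])
```

```text
[ 0.58518854 -0.20404047  0.21520368] [-3.14158640e+00 -2.15085603e-05  1.78319615e+00] [ 0.50674829  0.89695259 -0.75148866]
```

View pics/side3.png

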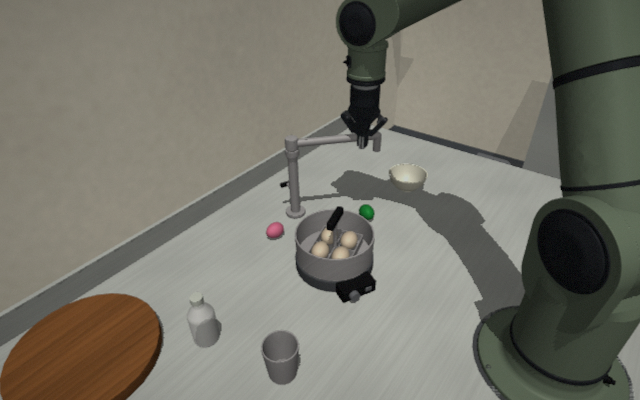

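The arm is clear: the nozzle is at (376,142), well away from the pan. Next I'll back off and hover over the handle with the jaws open.

Request:
{"fn": "apply_moves", "kwargs": {"commands": [{"travel": [0.03,0,0],"twist": [0,0,0],"claw": 0.0},{"travel": [0.06,-0.003,-0.02],"twist": [0,0,0],"claw": 0.0},{"travel": [0.1,-0.01,-0.035],"twist": [0,0,-1],"claw": 0.04},{"travel": [0.14,-0.016,-0.035],"twist": [0,0,-2.8],"claw": 0.085},{"travel": [0.18,-0.02,-0.035],"twist": [0,0,-2.8],"claw": 0.085},{"travel": [0.22,-0.0245,-0.035],"twist": [0,0,-2.8],"claw": 0.085},{"travel": [0.242,-0.025,-0.035],"twist": [0,0,-2.8],"claw": 0.085},{"travel": [0.242,-0.025,-0.035],"twist": [0,0,-2.8],"claw": 0.085},{"travel": [0.242,-0.025,-0.035],"twist": [0,0,-2.8],"claw": 0.085},{"travel": [0.242,-0.025,-0.035],"twist": [0,0,-2.8],"claw": 0.085}]}}

```text
clock: 5.35
position: [0.5096, 0.0271, 0.2503]
tool_rot: [-3.141, 0.0, 1.832]
force: [-0.1, 0.6, -0.4]
grip_width: 0.085
```

Run:
```python
from h import *
from workcell import bot
s=bot.observe(); print(s["position"],s["tool_rot"],s["force"],s["grip_width"])
for n in ("wrist","side","top"):
    if n=="wrist": s=bot.observe()
    f=bot.grab_frame(n); cv2.imwrite(f"pics/{n}4.png",f["frame"]); pickle.dump((f,s),open(f"{n}4.pkl","wb"))
```

```text
[0.50963586 0.02708999 0.25026568] [-3.14147611e+00  2.68065728e-04  1.83209656e+00] [-0.0560095   0.63166115 -0.43016844] 0.08498611427520239
```

View pics/wrist4.png

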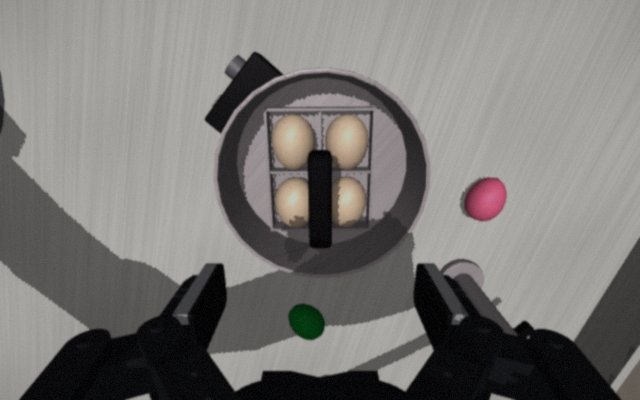

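View pics/side4.png

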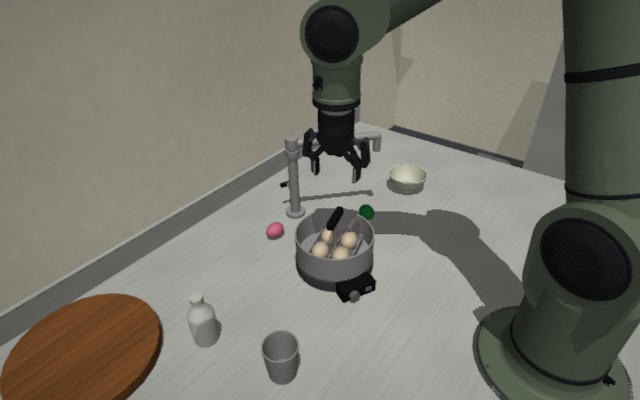

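View pics/top4.png

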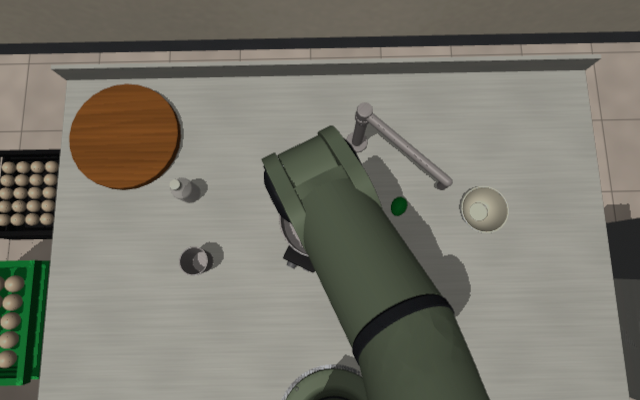

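The top view shows the tap arm clear, with its spout at (445,183) and the pan under the wrist. The wrist view shows the bar upright at column 320, rows 151–247, centred between the jaws. I'll check the numbers.

Run:
```python
from h import *
f,s=pickle.load(open("wrist4.pkl","rb"));P=wpose(f,s)
# near end top edge row ~? far end row 151, near end 247
for p in [(320,151),(320,199),(320,240),(320,247)]:
    for z in (.160,.138): print(p,z,onz(f,*p,z,P)[:2])
t,_=pickle.load(open("top4.pkl","rb")); print("spout",onz(t,445,183,.24))
print(proj(f,(.510,.027,.160),P))
g=f["frame"].max(2); m=(g<45).astype('uint8'); m[:145]=0;m[252:]=0;m[:,:300]=0;m[:,340:]=0
ct=max(cv2.findContours(m,0,1)[0],key=cv2.contourArea);print(cv2.minAreaRect(ct))
```

```text
(320, 151) 0.16 [0.49924812 0.06494369]
(320, 151) 0.138 [0.50030962 0.06103311]
(320, 199) 0.16 [0.50847923 0.03043258]
(320, 199) 0.138 [0.51041446 0.02325553]
(320, 240) 0.16 [ 0.51711009 -0.0018344 ]
(320, 240) 0.138 [ 0.51986222 -0.01206552]
(320, 247) 0.16 [ 0.51865939 -0.00762658]
(320, 247) 0.138 [ 0.52155817 -0.01840594]
spout [ 0.56612328 -0.25176667  0.24      ]
(np.float64(320.78334767656673), np.float64(203.72811067499205))
((319.5, 199.0), (98.0, 25.0), 90.0)
```

Request:
{"fn": "apply_moves", "kwargs": {"commands": [{"travel": [0,0,0.03],"twist": [0,0,0],"claw": 0.085},{"travel": [0,0,0.06],"twist": [0,0,0],"claw": 0.085},{"travel": [0,0,0.085],"twist": [0,0,0],"claw": 0.085},{"travel": [0,0,0.105],"twist": [0,0,0],"claw": 0.085},{"travel": [0,0,0.117],"twist": [0,0,0],"claw": 0.085},{"travel": [0,0,0.122],"twist": [0,0,0],"claw": 0.085},{"travel": [0,0,0.122],"twist": [0,0,0],"claw": 0.085},{"travel": [0,0,0.122],"twist": [0,0,0],"claw": 0.085}]}}

```text
clock: 6.3
position: [0.51, 0.0277, 0.1291]
tool_rot: [3.141, 0.0, 1.833]
force: [0.3, 0.3, -0.3]
grip_width: 0.085
```

Run:
```python
from h import *
from workcell import bot
s=bot.observe(); print(s["position"],s["tool_rot"],s["force"],s["grip_width"])
for n in ("side","wrist"):
    f=bot.grab_frame(n)["frame"]; cv2.imwrite(f"pics/{n}5.png",cv2.resize(f[110:310,255:405],None,fx=3,fy=3) if n=="side" else f)
```

```text
[0.50996345 0.02773162 0.1290573 ] [3.14060450e+00 2.33506373e-04 1.83254425e+00] [ 0.2803571   0.28877193 -0.2611806 ] 0.08501750566884275
```

View pics/side5.png

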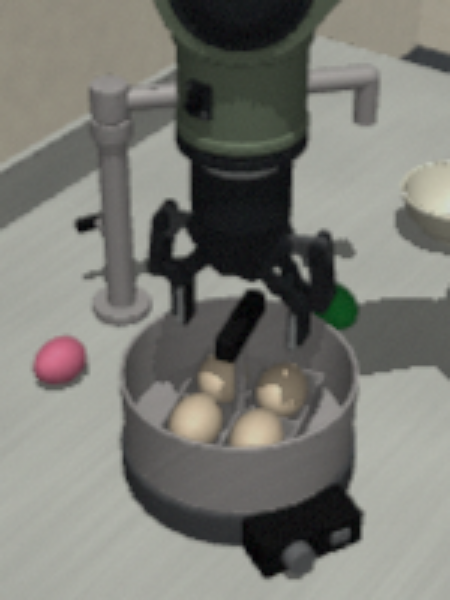

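View pics/wrist5.png

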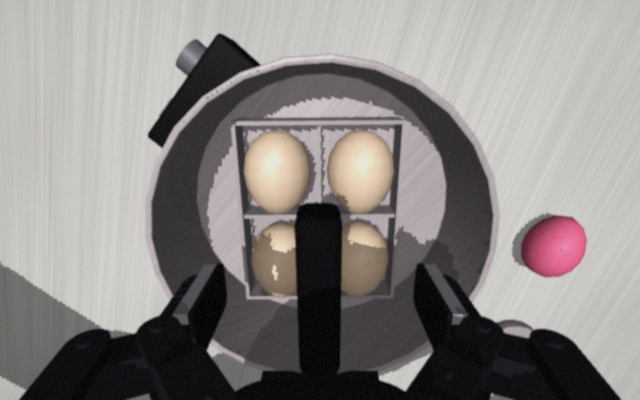

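The jaws straddle the bar: it spans columns 297–342 and the jaws are at 225 and 415. I'll close on it.

Request:
{"fn": "apply_moves", "kwargs": {"commands": [{"travel": [0,0,0],"twist": [0,0,0],"claw": 0.05},{"travel": [0,0,0],"twist": [0,0,0],"claw": 0.03},{"travel": [0,0,0],"twist": [0,0,0],"claw": 0.02},{"travel": [0,0,0],"twist": [0,0,0],"claw": 0.01},{"travel": [0,0,0],"twist": [0,0,0],"claw": 0.0},{"travel": [0,0,0],"twist": [0,0,0],"claw": 0.0},{"travel": [0,0,0],"twist": [0,0,0],"claw": 0.0},{"travel": [0,0,0],"twist": [0,0,0],"claw": 0.0}], "force": 70}}

```text
clock: 7.2
position: [0.5096, 0.0277, 0.1285]
tool_rot: [3.141, 0.0, 1.833]
force: [-0.3, -0.7, 5.6]
grip_width: 0.0171
```

Run:
```python
from h import *
from workcell import bot
s=bot.observe(); print(s["clock"],s["position"],s["tool_rot"],s["force"],s["moment"],s["grip_width"])
```

```text
7.2 [0.5096409  0.02772824 0.12852047] [3.14131910e+00 1.52736527e-04 1.83277556e+00] [-0.28638011 -0.66376391  5.61736593] [-0.01713966  0.24264881  0.03527474] 0.01714072791688273
```

Gripped at 17 mm. I'll lift slowly.

Request:
{"fn": "apply_moves", "kwargs": {"commands": [{"travel": [0,0,-0.003],"twist": [0,0,0],"claw": 0.0},{"travel": [0,0,-0.007],"twist": [0,0,0],"claw": 0.0},{"travel": [0,0,-0.012],"twist": [0,0,0],"claw": 0.0},{"travel": [0,0,-0.018],"twist": [0,0,0],"claw": 0.0},{"travel": [0,0,-0.024],"twist": [0,0,0],"claw": 0.0},{"travel": [0,0,-0.03],"twist": [0,0,0],"claw": 0.0},{"travel": [0,0,-0.035],"twist": [0,0,0],"claw": 0.0},{"travel": [0,0,-0.038],"twist": [0,0,0],"claw": 0.0},{"travel": [0,0,-0.04],"twist": [0,0,0],"claw": 0.0},{"travel": [0,0,-0.04],"twist": [0,0,0],"claw": 0.0}]}}

```text
clock: 8.2
position: [0.5095, 0.0277, 0.1685]
tool_rot: [3.141, 0.0, 1.833]
force: [-0.4, -0.5, -4.8]
grip_width: 0.0172
```

Run:
```python
from h import *
from workcell import bot
s=bot.observe(); print(s["clock"],s["position"],s["tool_rot"],s["force"],s["moment"],s["grip_width"])
for n in ("side","wrist"):
    f=bot.grab_frame(n)["frame"]; cv2.imwrite(f"pics/{n}6.png",cv2.resize(f[110:310,255:405],None,fx=3,fy=3) if n=="side" else f)
```

```text
8.2 [0.5095485  0.02766222 0.16845268] [3.14147646e+00 9.61303515e-05 1.83263215e+00] [-0.3946426  -0.50432951 -4.75025162] [ 0.01091039 -0.0697997   0.06192707] 0.01719464352708766
```

View pics/side6.png

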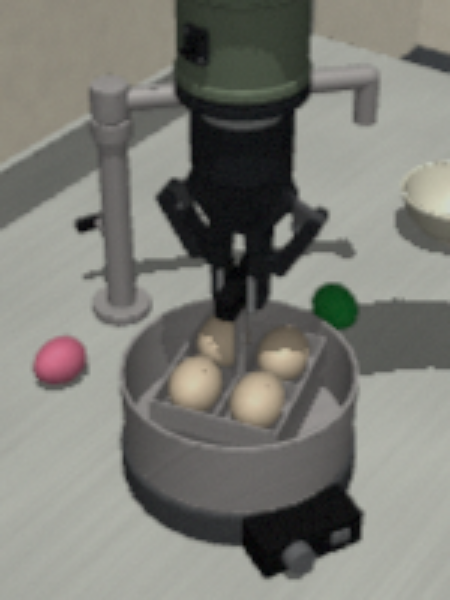

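View pics/wrist6.png

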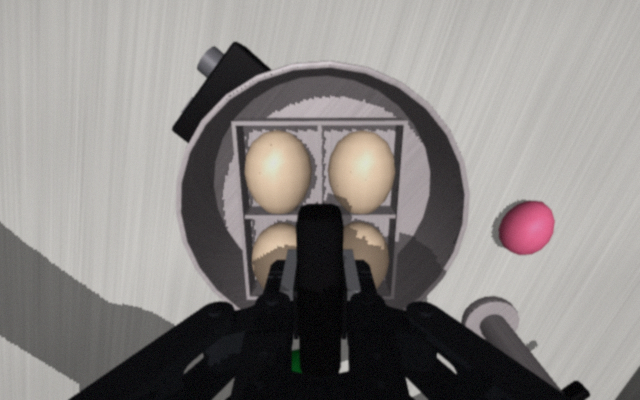

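The basket is rising level with all four eggs in it, and the load is about 5 N. I'll lift the remaining 75 mm.

Request:
{"fn": "apply_moves", "kwargs": {"commands": [{"travel": [0,0,-0.004],"twist": [0,0,0],"claw": 0.0},{"travel": [0,0,-0.012],"twist": [0,0,0],"claw": 0.0},{"travel": [0,0,-0.022],"twist": [0,0,0],"claw": 0.0},{"travel": [0,0,-0.033],"twist": [0,0,0],"claw": 0.0},{"travel": [0,0,-0.044],"twist": [0,0,0],"claw": 0.0},{"travel": [0,0,-0.055],"twist": [0,0,0],"claw": 0.0},{"travel": [0,0,-0.064],"twist": [0,0,0],"claw": 0.0},{"travel": [0,0,-0.07],"twist": [0,0,0],"claw": 0.0},{"travel": [0,0,-0.074],"twist": [0,0,0],"claw": 0.0},{"travel": [0,0,-0.075],"twist": [0,0,0],"claw": 0.0}]}}

```text
clock: 9.3
position: [0.5096, 0.0277, 0.2436]
tool_rot: [3.141, 0.0, 1.833]
force: [0.1, -0.3, -4.9]
grip_width: 0.017
```

Request:
{"fn": "apply_moves", "kwargs": {"commands": [{"travel": [0,0,0],"twist": [0,0,0],"claw": 0.0},{"travel": [0,0,0],"twist": [0,0,0],"claw": 0.0},{"travel": [0,0,0],"twist": [0,0,0],"claw": 0.0},{"travel": [0,0,0],"twist": [0,0,0],"claw": 0.0},{"travel": [0,0,0],"twist": [0,0,0],"claw": 0.0}]}}

```text
clock: 9.8
position: [0.5095, 0.0277, 0.2432]
tool_rot: [-3.141, -0.0, 1.833]
force: [0.6, -0.9, -3.9]
grip_width: 0.0171
```

Run:
```python
from h import *
from workcell import bot
s=bot.observe(); print(s["clock"],s["position"],s["tool_rot"],s["force"],s["moment"],s["grip_width"],abs(s["qd"]).max())
for n in ("side","wrist","top"):
    F=bot.grab_frame(n);f=F["frame"]; pickle.dump((F,s),open(f"{n}7.pkl","wb")); cv2.imwrite(f"pics/{n}7.png",cv2.resize(f[100:300,255:405],None,fx=3,fy=3) if n=="side" else f)
```

```text
9.8 [0.50949231 0.02773053 0.24319405] [-3.14142943e+00 -9.79646849e-05  1.83275490e+00] [ 0.57128674 -0.89284183 -3.89243267] [0.00543107 0.00131676 0.00999342] 0.017116414601183967 0.00190139750217622
```

View pics/side7.png

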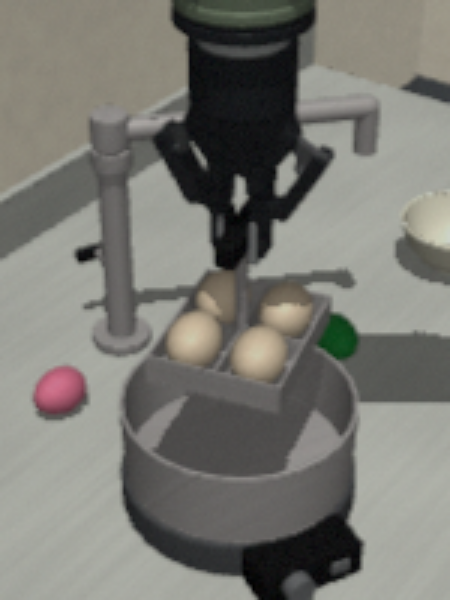

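View pics/wrist7.png

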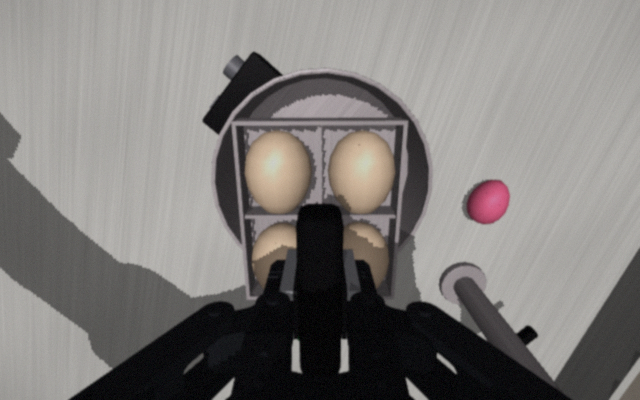

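View pics/top7.png

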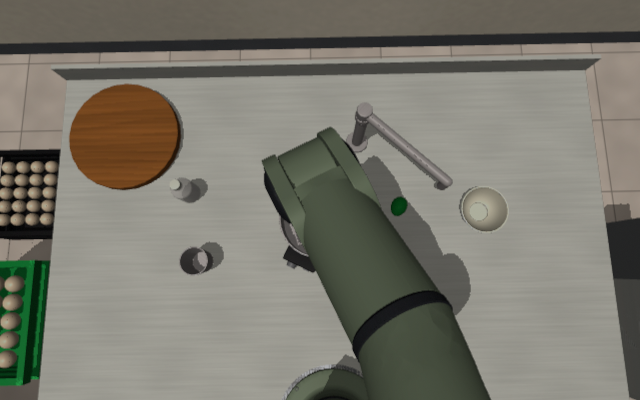

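The basket hangs over the pan with its four eggs, and the tap and bystanders haven't moved since. One last check: project the predicted underside corners at z = 0.155 into the side view.

Run:
```python
from h import *
F,s=pickle.load(open("side7.pkl","rb")); a=1.833; x=np.array([np.cos(a),np.sin(a)]);y=np.array([-x[1],x[0]]);c=np.array([.5095,.0272])
for z in (.145,.155,.165):
    print(z,[tuple(np.round((np.array(proj(F,[*(c+i*.064*x+j*.054*y),z]))-[255,100])*3)) for i in(1,-1) for j in (1,-1)])
```

```text
0.145 [(np.float64(279.0), np.float64(425.0)), (np.float64(147.0), np.float64(391.0)), (np.float64(330.0), np.float64(330.0)), (np.float64(208.0), np.float64(302.0))]
0.155 [(np.float64(279.0), np.float64(415.0)), (np.float64(146.0), np.float64(381.0)), (np.float64(331.0), np.float64(320.0)), (np.float64(208.0), np.float64(293.0))]
0.165 [(np.float64(279.0), np.float64(404.0)), (np.float64(146.0), np.float64(371.0)), (np.float64(331.0), np.float64(310.0)), (np.float64(208.0), np.float64(283.0))]
```

Run:
```python
from workcell import bot
s=bot.observe(); print(s["clock"],s["position"],s["force"],s["grip_width"]); print(bot.job_done())
```

```text
9.95 [0.50952618 0.02774773 0.24329133] [-0.17795282  0.93619704 -4.28346285] 0.017037078364221962
the job is handed in; nothing more can be done
None
```

The job is done and handed in at about 10 s, with the arm still holding the basket over the pan.

**Tap:** I swung the tap arm aside with the closed fingers, which met only about 2 N. The last top view puts the spout near (0.57, -0.25), about 28 cm from the pan's axis.

**Basket:** I gripped the handle at 70 N, with the jaws at 17 mm, and lifted the basket straight up by 115 mm. At the end:
- **Load and tilt:** the load was steady at about 4–5 N, and the tool was upright to within 0.001 rad.
- **Eggs:** the last pictures show all four eggs in the basket and the basket level.
- **Bystanders:** the bowl, cup, bottle and the two coloured eggs were where they had been.

**Height above the rim:** my two estimates of the underside differ slightly. Arm travel puts it about 50 mm above the rim. The side view puts it about 5 mm higher, which I attribute to calibration and pixel reading. I left the height as it was.

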